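# Find the loose clamp bolt and hold its cap open

### The arm

A 7-joint arm with a two-finger parallel gripper is mounted at the origin on a cart in front of the work surface, level with it; the furniture and walls round the work are solid. World frame = base frame: x ahead of the robot, y to its left, z up, the work surface at z = 0. Lengths are in m, angles in rad, forces in N, time in s.
With the tool pointing down it reaches from about 0.35 to 0.9 m from the base axis. Payload 8.1 kg.
Tool frame: the origin (TCP) lies at the very end of the fingers, on their centre line; the grasp point (between the pads) lies 19 mm behind it (arm.tcp_to_grasp is the z of the grasp point in the tool frame, in m); z points along the fingers, y is the line along which they close (so a half turn about z gives the same grasp; the last joint's range is limited). The gripper opens to 92 mm and grips with 3 to 60 N. Pads are 19 mm wide; open, the fingers measure 130 mm over their backs; the gripper's body (75 mm by 190 mm) begins 47 mm behind the grasp point.
Start: joints at [1.036, 0.434, 0.025, 1.573, -0.012, 1.134, -0.075], TCP at [0.262, -0.568, 0.19] pointing down, gripper open.
Joint ranges: [-2.62, 2.62], [-0.44, 2.09], [-1.27, 1.32], [0.08, 2.57], [-1.32, 4.46], [0.12, 2], [-2.74, 2.74]. Speed limits (rad/s): [2.22, 2.22, 3.01, 3.01, 3.14, 3.14, 3.14].

### API

Orientations are given as a rotation vector (axis times angle).
In Python, from cell import readout, vision, sign_off, arm gives the robot as it stands. The module is installed in compiled form; this text tells all that it offers.
- The arm moves only by the shell command python3 -m creep 'ROWS' [FORCE]. ROWS is JSON, a list of rows, each a list of 5 numbers: the shift along the tool's x, y, z in units of 4 cm (1.0 is 4 cm), then the turn about the tool's z in units of 4 degrees (1.0 is 4 degrees), then the opening, from 0 (shut) to 1 (fully open). A call has 1 to 12 rows; each row shifts and turns the commanded pose from where the row before left it, along the tool's axes as they then stand; what a row does not reach is not made up. A row lasts 1/8 s, in which the tool goes at most 62.5 mm and 10.7 degrees, less where a joint would pass 70% of its speed; a pose out of reach is approached as far as the arm can. A call with a number of a shift or a turn outside -1 to 1 is refused whole. A call with a gripper value outside its range is refused whole. The fingers move at their own pace and stop on an object; FORCE is the grip in N (left out, the last holds). Time passes only in rows, so rows that do not move let the fingers close. It gives the time, the measured TCP pose, the force, the opening and the grip force at its end, in the units of the state.
- readout.observe(): the state, without advancing time (a new reading comes with each control period).
- vision.get_image(name): name is "scene" or "side" or "wrist"; returns a dict with "pixels" (384x512x3 uint8, blue, green, red), "z_map" (384x512 float32, m along the optical axis (not along the pixel's ray), 0 where there is no reading), "camera_matrix" (3x3 intrinsics, pixels), "k1" (the pictures are not rectified: a ray, as slopes to the right and down, at radius r is drawn at 1 + k1 r^2 times it, then the intrinsics apply), "position" and "rotation" of the camera in the world. Camera axes: x right, y up, looking along -z (the intrinsics and any distortion apply to the point x, -y, -z); pixel columns grow to the right and rows downward; lengths in m; the calibration is good to about 2 mm. A picture is of the moment at which its call begins.
- sign_off(): hands the job in; it is judged then, once.
The state is a dict: "clock": time; "joints": joint angles; "dq": joint speeds; "joint_efforts": joint torques, N m; "position": TCP position; "ee_rot": TCP orientation; "force": force on the tool from outside, world axes, zero at the start; "ft_torque": the same for the moment, N m; "width": opening from 0.0 (shut) to 1.0 (fully open); "gripper_force": force on a finger pad.
Only numpy, scipy, OpenCV 4.12 (cv2) and the standard library are available. Lean on these libraries where they do the work, as an engineer would, in place of code of your own. Each camera call takes 0.05 s, during which the arm holds its last target. There are 200 camera calls.

### The job

Stop the clamp rail first: press the button on the grey control box fully down and let it come back up. Then tap the three bolts of the clamp rail from above with closed fingertips, one after the other from left to right, pressing each firmly enough to feel whether it sinks, to find the one that is loose. Take the lift bar of the loose bolt's hinged cap, swing that cap up well past half open and finish while still holding it there, leaving the other two caps shut and the lolly mould next to the control box and the food tub where they stand.

Things in the scene. Friction and masses are not known exactly. Their poses are not given: they have to be found in the camera images.
- bolt_left (a point): point on the fixed rail: centre of the flat top of the left bolt (hexagon head, 20 mm across, 58 mm above the table, standing 12 mm proud of its cap through a 27 mm hole). Points of the rail have the rail's axes: y along the row towards the left bolt, x from the bars to the hinges, z up; the bolts are 70 mm apart. Does not move with the bolt.
- bolt_middle (a point): point on the fixed rail: centre of the flat top of the middle bolt (hexagon head, 20 mm across, 58 mm above the table, standing 12 mm proud of its cap through a 27 mm hole). Points of the rail have the rail's axes: y along the row towards the left bolt, x from the bars to the hinges, z up; the bolts are 70 mm apart. Does not move with the bolt.
- bolt_right (a point): point on the fixed rail: centre of the flat top of the right bolt (hexagon head, 20 mm across, 58 mm above the table, standing 12 mm proud of its cap through a 27 mm hole). Points of the rail have the rail's axes: y along the row towards the left bolt, x from the bars to the hinges, z up; the bolts are 70 mm apart. Does not move with the bolt.
- bar_left (a point): point on the fixed rail: centre of the left cap's round lift bar as it lies with the cap shut: bar 10 mm thick, lying along the rail's y, 34 mm free between its two arms, 74 mm above the table, 45 mm in front (rail -x) of its bolt and 28 mm above the cap plate, free all round. Does not move with the cap.
- bar_middle (a point): point on the fixed rail: centre of the middle cap's round lift bar as it lies with the cap shut: bar 10 mm thick, lying along the rail's y, 34 mm free between its two arms, 74 mm above the table, 45 mm in front (rail -x) of its bolt and 28 mm above the cap plate, free all round. Does not move with the cap.
- bar_right (a point): point on the fixed rail: centre of the right cap's round lift bar as it lies with the cap shut: bar 10 mm thick, lying along the rail's y, 34 mm free between its two arms, 74 mm above the table, 45 mm in front (rail -x) of its bolt and 28 mm above the cap plate, free all round. Does not move with the cap.
- hinge_left (a point): point on the fixed rail: middle of the left cap's hinge axis (along the rail's y), 44 mm above the table, 83 mm behind (rail +x) and 30 mm below the shut bar
- hinge_middle (a point): point on the fixed rail: middle of the middle cap's hinge axis (along the rail's y), 44 mm above the table, 83 mm behind (rail +x) and 30 mm below the shut bar
- hinge_right (a point): point on the fixed rail: middle of the right cap's hinge axis (along the rail's y), 44 mm above the table, 83 mm behind (rail +x) and 30 mm below the shut bar
- stop_button_top (a point): centre of the top face of the round white spring push button (32 mm across) on the grey control box (90 x 75 x 40 mm) at the left of the table; moves with the button; z up
- stop_button (a joint): how far the stop button is down, m: 0 up, 0.006 fully down (takes 5 N); springs back
- loose_bolt (a joint): how far the loose bolt is pressed down, m: 0 at rest, sinks up to 0.007 under 1 to 3 N and springs back. Which of the three places the loose bolt has differs from start to start
- firm_bolt_1 (a joint): how far one of the two firm bolts is pressed down, m: yields 0.0003 at 2 N and never more than 0.0015 (at 7 N), springs back; its place is not told
- firm_bolt_2 (a joint): the same for the other firm bolt
- loose_cap (a joint): opening of the hinged cap of the loose bolt, rad: 0 shut (level), 1.25 at its stop; the bar side rises and swings back over the hinge; a spring shuts it when it is let go (lifting takes 1 to 2 N at the bar)
- firm_cap_1 (a joint): opening of the cap of a firm bolt (of firm_bolt_1), rad, 0 shut, same cap and spring
- firm_cap_2 (a joint): opening of the cap of a firm bolt (of firm_bolt_2), rad, 0 shut, same cap and spring
- mould_a_mid (a point): middle of the stainless lolly mould (38 x 64 x 95 mm, loose, upright) nearer the control box, behind it; bystander
- tub_mid (a point): middle of the lidded food tub (89 x 129 x 60 mm, loose) to the right of the clamp rail; bystander

How it is judged:
On the way, in this order (a step that is already met when the one before it is completed fails the run):
1. the stop button is fully down (value of joint stop_button above 0.005 m and value of joint loose_cap below 0.15 rad), for 0.05 s.
2. the stop button is up again (value of joint stop_button below 0.0015 m), for 0.1 s.
3. the left bolt is tapped, caps shut (horizontal distance between the grasp point and bolt_left below 0.033 m and (value of joint loose_bolt above 0.003 m or value of joint any of firm_bolt_1, firm_bolt_2 above 0.0003 m) and value of joint loose_cap below 0.15 rad), for 0.02 s.
4. the middle bolt is tapped, caps shut (horizontal distance between the grasp point and bolt_middle below 0.033 m and (value of joint loose_bolt above 0.003 m or value of joint any of firm_bolt_1, firm_bolt_2 above 0.0003 m) and value of joint loose_cap below 0.15 rad), for 0.02 s.
5. the right bolt is tapped, caps shut (horizontal distance between the grasp point and bolt_right below 0.033 m and (value of joint loose_bolt above 0.003 m or value of joint any of firm_bolt_1, firm_bolt_2 above 0.0003 m) and value of joint loose_cap below 0.15 rad), for 0.02 s.
At the end, for the whole second after the job is handed in: the loose bolt's cap is at least 0.65 rad open and still (under 0.1 rad/s), the fingers bear on it, the other two caps are shut (under 0.15 rad) and the stop button is up (value of joint loose_cap above 0.65 rad and not (velocity of joint loose_cap above 0.1 rad/s) and velocity of joint loose_cap above -0.1 rad/s and contact force between the fingers and anything else above 0.2 N and value of joint stop_button below 0.0015 m and value of joint each of firm_cap_1, firm_cap_2 below 0.15 rad); the arm keeps its last pose, push and grip.
It fails at once if the cap of a firm bolt is lifted (value of joint any of firm_cap_1, firm_cap_2 above 0.3 rad).
It fails at once if the lolly mould next to the control box or the food tub is pushed away (over 40 mm) (distance of any of mould_a_mid, tub_mid from where it was at the start of the episode above 0.04 m).
It also fails if it takes over 69 s, if anything falls off the work surface, if the arm or the gripper's body presses on something with over 40 N, if the wrist force passes 120 N, or if a joint passes its speed limit or range.

## Working session

There is one attempt and no reset: what is moved stays moved. The work goes in short steps, Python scripts to look and compute and a shell command to move; the robot and the scene stay as the last step left them, time stands still between calls to the robot, and variables do not carry over. Pictures are saved under pics/ and viewed, at most 10 in all, crops included, and the job is handed in when it is done.

```bash
mkdir -p pics; cat > h.py <<'E'
import numpy as np, cv2
from cell import readout, vision, sign_off, arm
def grab(n,f):
    im=vision.get_image(n); cv2.imwrite(f'pics/{f}.png',im['pixels']); np.savez(f'{f}.npz',**{k:im[k] for k in im}); return im
def rays(im,uv):
    K=np.array(im['camera_matrix']); k=float(im['k1'])
    d=(np.array(uv,float).reshape(-1,2)-K[:2,2])/[K[0,0],K[1,1]]
    s=d.copy()
    for _ in range(20): s=d/(1+k*(s**2).sum(1,keepdims=True))
    return np.c_[s[:,0],-s[:,1],-np.ones(len(s))]@rot(im).T
def rot(im):
    R=np.array(im['rotation']); return R if R.shape==(3,3) else cv2.Rodrigues(R)[0]
def plane(im,uv,z):
    r=rays(im,uv); p=np.array(im['position']); return p+r*((z-p[2])/r[:,2])[:,None]
def cloud(im):
    v,u=np.mgrid[:384,:512]; uv=np.c_[u.ravel(),v.ravel()]
    return (np.array(im['position'])+rays(im,uv)*np.array(im['z_map']).reshape(-1,1)).reshape(384,512,3)
E
python3 - <<'E'
from h import *
for n in('scene','side'):
    im=grab(n,n+'0'); print(n,im['position'],im['k1'],im['camera_matrix'][0],np.shape(im['rotation']))
print(readout.observe(), arm.tcp_to_grasp)
a=[cv2.imread(f'pics/{n}0.png') for n in('scene','side')]
E
```

```text
scene [-0.17811679  0.52541425  1.07972416] -0.010466341748967836 [409.21205369   0.         252.84556562] (3,)
side [0.42188363 1.23675351 1.1911754 ] -0.08418272696656136 [462.64095298   0.         255.28608768] (3,)
{'clock': 0.1, 'joints': array([ 1.03638987,  0.43512124,  0.02498019,  1.57400258, -0.01163058,
        1.13397613, -0.07511373]), 'dq': array([-9.42097775e-04, -1.65738463e-03,  7.02889312e-04, -3.15462457e-03,
       -5.50817435e-05,  3.36716478e-04,  6.76120685e-04]), 'joint_efforts': array([ 2.73805017e-03, -6.69131541e+01,  9.87894908e-01, -3.15151620e+01,
       -6.05302909e-02,  3.73329862e-02,  8.21994718e-05]), 'position': array([ 0.26131676, -0.56720043,  0.18974483]), 'ee_rot': array([-3.06741414e+00, -6.72586457e-01,  6.09059669e-04]), 'force': array([ 0.30078222, -0.28831497,  0.74228255]), 'ft_torque': array([-0.00331918, -0.0583382 , -0.01128993]), 'gripper_force': 0.0, 'width': 1.0001235726117554} -0.0188
```

View pics/scene0.png

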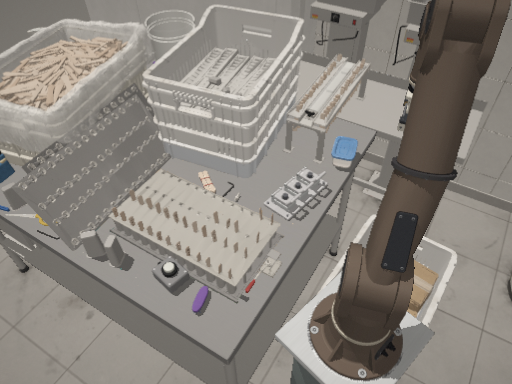

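View pics/side0.png

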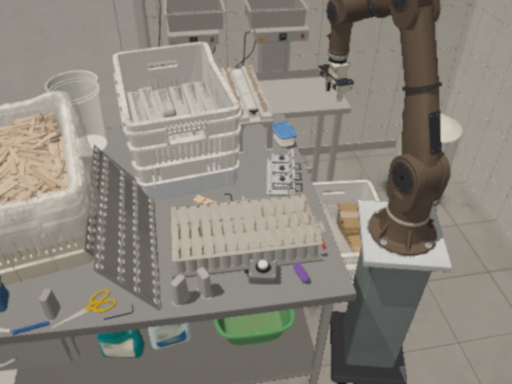

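The scene view shows the clamp rail around (297,193), the button at (170,268), the mould next to it at (115,252) and the tub at (345,150). In the side view they are at (283,172), (263,266), (205,283) and (286,135). I'll enlarge these areas next.

```bash
python3 - <<'E'
from h import *
L=[('scene0',255,155,80,65),('scene0',140,245,80,65),('side0',250,140,80,65),('side0',225,250,80,65)]
t=[]
for f,u,v,w,h in L:
    im=np.load(f+'.npz'); t.append(cv2.resize(im['pixels'][v:v+h,u:u+w],None,fx=4.5,fy=4.5,interpolation=cv2.INTER_CUBIC))
cv2.imwrite('pics/crop1.png',np.vstack([np.hstack(t[:2]),np.hstack(t[2:])]))
for f,pts in(('scene0',[(170,268),(285,197),(297,187),(310,176),(115,252),(345,150)]),('side0',[(263,266),(205,283)])):
    im=np.load(f+'.npz'); c=cloud(im)
    for u,v in pts: print(f,u,v,c[v,u].round(3))
E
```

```text
scene0 170 268 [0.48  0.26  0.064]
scene0 285 197 [ 0.447 -0.19   0.057]
scene0 297 187 [ 0.454 -0.259  0.052]
scene0 310 176 [ 0.459 -0.332  0.052]
scene0 115 252 [0.646 0.347 0.059]
scene0 345 150 [ 0.456 -0.529  0.059]
side0 263 266 [0.487 0.272 0.062]
side0 205 283 [0.655 0.367 0.072]
```

View pics/crop1.png

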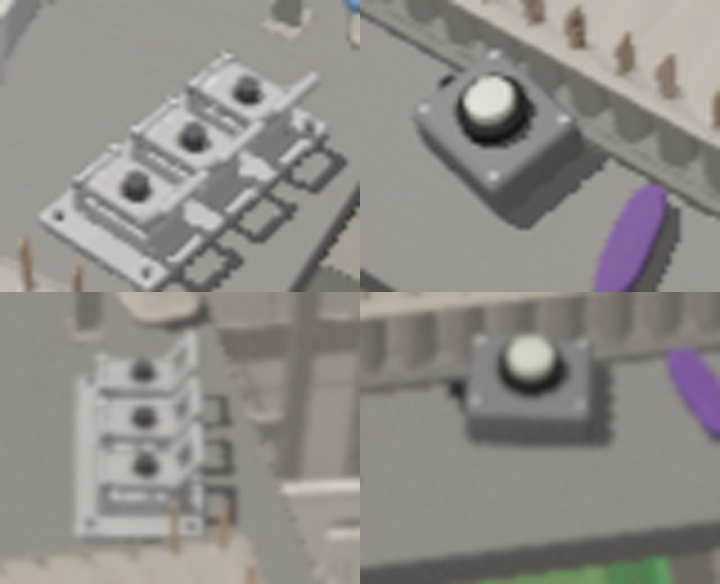

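The crops show three dark bolts, the bars towards the robot (lower right in the scene view) and the white button. I'll measure them with masks.

```bash
python3 - <<'E'
from h import *
from scipy import ndimage as N
def blobs(f,m,box,lo,hi):
    u,v,w,h=box; k=np.zeros_like(m); k[v:v+h,u:u+w]=m[v:v+h,u:u+w]
    l,n=N.label(k); out=[]
    for i in range(1,n+1):
        a=(l==i).sum()
        if lo<=a<=hi: c=N.center_of_mass(l==i); out.append((c[1],c[0],a))
    return out
R={}
for f,b,bb in(('scene0',(270,165,50,40),(150,250,40,40)),('side0',(272,150,22,38),(245,250,35,35))):
    im=np.load(f+'.npz'); p=im['pixels'].astype(int); g=p.mean(2)
    for th in (75,90): 
        B=blobs(f,g<th,b,8,80); 
        for c in B: print(f,th,np.round(c,1),plane(im,[c[:2]],.055).round(4)[0])
    W=blobs(f,g>170,bb,15,400); 
    for c in W: print(f,'btn',np.round(c,1)); R[f]=(im['position'],rays(im,[c[:2]])[0])
(p1,d1),(p2,d2)=R['scene0'],R['side0']
s=np.linalg.lstsq(np.c_[d1,-d2],p2-p1,rcond=None)[0]; print('btn',p1+d1*s[0],p2+d2*s[1])
for f in R:
  im=np.load(f+'.npz'); c=cloud(im); m=(im['pixels'].min(2)>170); 
  u,v,w,h=(150,250,40,40) if f=='scene0' else (245,250,35,35)
  print(f,'cloud btn',np.median(c[v:v+h,u:u+w][m[v:v+h,u:u+w]],0))
E
```

```text
scene0 75 [309.6 175.9  11. ] [ 0.4582 -0.3296  0.055 ]
scene0 75 [297.5 186.5   8. ] [ 0.4525 -0.2593  0.055 ]
scene0 75 [284.8 197.4   9. ] [ 0.4473 -0.1898  0.055 ]
scene0 90 [309.6 175.9  11. ] [ 0.4582 -0.3296  0.055 ]
scene0 90 [297.5 186.5  12. ] [ 0.4525 -0.2593  0.055 ]
scene0 90 [285.1 197.5  16. ] [ 0.4464 -0.1903  0.055 ]
scene0 btn [181.2 253.6  83. ]
scene0 btn [168.2 266.1  72. ]
side0 90 [281.5 168.    8. ] [ 0.4578 -0.2557  0.055 ]
side0 btn [251.2 250.4  19. ]
side0 btn [262.1 263.4  56. ]
btn [0.49099304 0.25901044 0.06070382] [0.49034831 0.25964836 0.0601137 ]
scene0 cloud btn [0.48832211 0.24780812 0.06672461]
side0 cloud btn [0.4892712 0.2608965 0.0633218]
```

```bash
python3 - <<'E'
from h import *
for f in('scene0','side0'):
    c=cloud(np.load(f+'.npz'))
    for y in np.arange(-.5,.45,.1):
        print(f,round(y,1),[ (lambda s: round(float(np.percentile(s,98)),3) if len(s)>3 else None)(c[...,2][(abs(c[...,0]-x)<.05)&(abs(c[...,1]-y)<.05)]) for x in (.3,.4,.5,.6,.7)])
E
python3 -m creep '[[0.9,-0.9,0,1,0.5],[0.9,-0.9,0,1,0],[0.8,-1,0,1,0],[0.6,-1,0,1,0]]' 10
```

```text
scene0 -0.5 [0.644, 0.065, 0.183, 0.201, 0.363]
scene0 -0.4 [-0.406, 0.051, 0.054, 0.18, 0.365]
scene0 -0.3 [0.004, 0.081, 0.061, 0.361, 0.365]
scene0 -0.2 [0.006, 0.079, 0.057, 0.364, 0.364]
scene0 -0.1 [0.006, 0.099, 0.078, 0.014, 0.363]
scene0 -0.0 [0.079, 0.111, 0.101, 0.083, 0.084]
scene0 0.1 [0.083, 0.112, 0.124, 0.116, 0.084]
scene0 0.2 [0.083, 0.11, 0.114, 0.118, 0.12]
scene0 0.3 [0.023, 0.038, 0.063, 0.079, 0.109]
scene0 0.4 [None, 0.005, 0.005, 0.081, 0.097]
side0 -0.5 [0.657, 0.065, 0.187, 0.199, 0.364]
side0 -0.4 [0.65, 0.076, 0.153, 0.178, 0.364]
side0 -0.3 [0.004, 0.081, 0.058, 0.198, 0.366]
side0 -0.2 [0.005, 0.079, 0.053, 0.363, 0.363]
side0 -0.1 [0.006, 0.121, 0.077, 0.014, 0.362]
side0 -0.0 [0.079, 0.116, 0.083, 0.082, 0.082]
side0 0.1 [0.091, 0.095, 0.104, 0.084, 0.083]
side0 0.2 [0.081, 0.089, 0.083, 0.099, 0.105]
side0 0.3 [0.007, 0.035, 0.062, 0.077, 0.098]
side0 0.4 [None, 0.005, 0.006, 0.076, 0.098]
clock: 0.6
position: [0.3344, -0.3796, 0.1902]
ee_rot: [-3.132, -0.237, 0.0]
force: [0.7, -0.3, 0.5]
width: 0.615
gripper_force: 0.0
```

```bash
python3 -m creep '[[0,0,0,-1,0],[0,0,0,-1,0],[0,0,0,-1,0],[0,0,0,-1,0],[0,0,0,-1,0],[0,0,0,-1,0],[0,0,0,-1,0],[0,0,0,-1,0],[0,0,0,-1,0],[0,0,0,-1,0],[0,0,0,-1,0]]' && python3 -m creep '[[0,0,0,-1,0],[0,0,0,-1,0],[0,0,0,-1,0],[0,0,0,-1,0],[0,0,0,-1,0],[0,0,0,-1,0],[0,0,0,-1,0],[0,0,0,-1,0],[0,0,0,-1,0],[0,0,0,-1,0],[0,0,0,-0.5,0],[0,0,0,0,0]]'
```

```text
clock: 1.98
position: [0.3336, -0.3814, 0.1901]
ee_rot: [-2.813, -1.398, 0.0]
force: [0.3, -0.4, 0.0]
width: 0.005
gripper_force: 0.0
clock: 3.48
position: [0.3337, -0.3816, 0.1903]
ee_rot: [-2.128, -2.31, -0.0]
force: [0.3, -0.5, 0.4]
width: 0.005
gripper_force: 0.0
```

```bash
python3 -m creep '[[0.9,0.3,0,0,0],[0.9,0.3,0,0,0],[0.9,0.3,0,0,0],[0.9,0.3,0,0,0],[0.9,0.3,0,0,0],[0.9,0.3,0,0,0],[0.9,0.3,0,0,0],[0.9,0.3,0,0,0],[0.9,0.3,0,0,0],[0.9,0.3,0,0,0],[0.9,0.3,0,0,0],[0.9,0.3,0,0,0]]'; python3 -m creep '[[0.9,0.3,0,0,0],[0.9,0.3,0,0,0],[0.9,0.3,0,0,0],[0.9,0.3,0,0,0],[0.8,0.3,0,0,0],[0.4,0.1,0,0,0],[0,0,0,0,0],[0,0,0,0,0]]'
```

```text
clock: 4.97
position: [0.4419, 0.0619, 0.1905]
ee_rot: [2.129, 2.31, 0.0]
force: [0.1, -0.1, -0.1]
width: 0.005
gripper_force: 0.0
clock: 5.98
position: [0.4896, 0.2558, 0.1903]
ee_rot: [2.129, 2.309, -0.002]
force: [-0.8, -0.7, -0.4]
width: 0.008
gripper_force: 0.0
```

```bash
python3 -m creep '[[0,0,0.9,0,0],[0.05,0,0.9,0,0],[0,0,0.6,0,0],[0,0,0.3,0,0],[0,0,0.1,0,0],[0,0,0,0,0]]'; python3 -m creep '[[0,0,0.1,0,0],[0,0,0.1,0,0],[0,0,0,0,0]]'
```

```text
clock: 6.72
position: [0.4899, 0.2593, 0.079]
ee_rot: [2.128, 2.311, 0.001]
force: [0.5, 0.6, 0.2]
width: 0.005
gripper_force: 0.0
clock: 7.1
position: [0.4893, 0.2592, 0.0702]
ee_rot: [2.128, 2.311, -0.001]
force: [-0.1, 0.1, 0.6]
width: -0.0
gripper_force: 0.0
```

```bash
python3 -m creep '[[0,0,0.1,0,0],[0,0,0.05,0,0],[0,0,0,0,0]]'; python3 -m creep '[[0,0,0.1,0,0],[0,0,0,0,0]]';python3 -m creep '[[0,0,0.1,0,0],[0,0,0,0,0]]'
```

```text
clock: 7.48
position: [0.4893, 0.2593, 0.0642]
ee_rot: [-2.128, -2.311, 0.001]
force: [0.4, -0.7, 0.4]
width: 0.008
gripper_force: 0.0
clock: 7.72
position: [0.4893, 0.2592, 0.0601]
ee_rot: [-2.128, -2.311, 0.001]
force: [-0.1, -0.0, 0.1]
width: 0.003
gripper_force: 0.0
clock: 7.98
position: [0.4892, 0.2592, 0.0561]
ee_rot: [-2.128, -2.311, 0.001]
force: [-0.3, -0.2, 0.5]
width: 0.005
gripper_force: 0.0
```

```bash
for i in 1; do python3 -m creep '[[0,0,0.1,0,0],[0,0,0,0,0]]'; done; python3 -m creep '[[0,0,0.1,0,0],[0,0,0,0,0]]'
```

```text
clock: 8.22
position: [0.4893, 0.2593, 0.0521]
ee_rot: [-2.128, -2.311, 0.001]
force: [-0.5, 0.5, -0.8]
width: 0.007
gripper_force: 0.0
clock: 8.48
position: [0.4892, 0.2592, 0.0481]
ee_rot: [-2.128, -2.311, 0.001]
force: [-0.2, 0.0, -0.2]
width: 0.008
gripper_force: 0.0
```

```bash
python3 - <<'E'
from h import *
im=grab('wrist','w1')
E
```

```text
(no output)
```

View pics/w1.png

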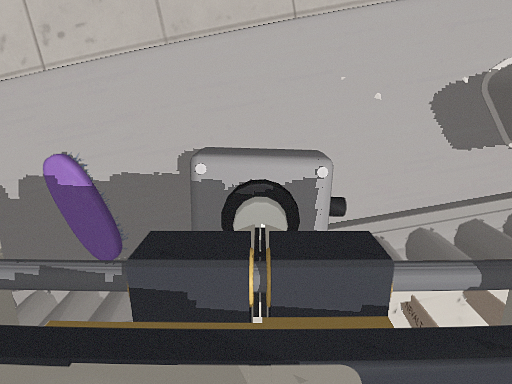

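The wrist picture shows the button's black collar centred near (260,217), left of the mould, with the fingertips at (258,240–320), so they may be past it. I'll compare the ray with the TCP.

```bash
python3 - <<'E'
from h import *
im=np.load('w1.npz'); c=cloud(im); print(im['position'],rot(im).round(2))
print(plane(im,[(260,217),(222,215),(299,215),(260,180),(201,168),(322,172),(260,210)],.045).round(4))
for u,v in [(260,215),(250,205),(235,215),(265,190),(201,160),(215,165),(200,240),(322,165),(190,290)]: print(u,v,c[v,u].round(4))
for f,pts in(('scene0',[(168,266),(170,263),(160,262),(180,272),(170,285)]),('side0',[(262,263),(253,259),(275,259),(252,275)])):
    im=np.load(f+'.npz'); c=cloud(im)
    for u,v in pts: print(f,u,v,c[v,u].round(3))
E
```

```text
[0.48231719 0.33036071 0.24288261] [[ 1.   -0.08 -0.02]
 [ 0.08  0.96  0.27]
 [-0.   -0.27  0.96]]
[[0.4884 0.2594 0.045 ]
 [0.4648 0.2588 0.045 ]
 [0.5123 0.2627 0.045 ]
 [0.4864 0.2829 0.045 ]
 [0.4507 0.2874 0.045 ]
 [0.523  0.2909 0.045 ]
 [0.488  0.264  0.045 ]]
260 215 [0.4877 0.2668 0.0622]
250 205 [0.4817 0.2721 0.0619]
235 215 [0.4735 0.2648 0.06  ]
265 190 [0.4897 0.2789 0.052 ]
201 160 [0.4496 0.2911 0.0392]
215 165 [0.4583 0.2888 0.0396]
200 240 [0.4698 0.2938 0.1621]
322 165 [0.5236 0.2942 0.0395]
190 290 [0.4697 0.2864 0.1739]
scene0 168 266 [0.49  0.26  0.064]
scene0 170 263 [0.496 0.249 0.062]
scene0 160 262 [0.534 0.263 0.039]
scene0 180 272 [0.462 0.241 0.043]
scene0 170 285 [0.448 0.287 0.04 ]
side0 262 263 [0.491 0.262 0.065]
side0 253 259 [0.526 0.201 0.01 ]
side0 275 259 [0.452 0.203 0.021]
side0 252 275 [0.519 0.294 0.04 ]
```

```bash
python3 - <<'E'
from h import *
im=np.load('w1.npz'); c=cloud(im)
R=rot(im); 
for z in (.048,.062,.067,.1,.114):
    q=R.T@(np.array([.4892,.2592,z])-im['position']); K=im['camera_matrix']; print(z,(q[0]/-q[2]*K[0,0]+K[0,2]),(-q[1]/-q[2]*K[1,1]+K[1,2]))
for v in range(205,330,8): print(v,[tuple(c[v,u].round(3)[1:]) for u in(180,245,254,261,268,300)])
print(readout.observe()['joint_efforts'].round(1), readout.observe()['force'],readout.observe()['position'])
E
```

```text
0.048 261.34202257699474 219.1120307419056
0.062 261.4518375738303 227.5665758560077
0.067 261.4948657597095 230.8792722014704
0.1 261.84519620569165 257.8508575563886
0.114 262.04081073388977 272.9110214800973
205 [(np.float64(0.248), np.float64(0.001)), (np.float64(0.33), np.float64(0.243)), (np.float64(0.272), np.float64(0.061)), (np.float64(0.273), np.float64(0.063)), (np.float64(0.273), np.float64(0.063)), (np.float64(0.268), np.float64(0.04))]
213 [(np.float64(0.242), np.float64(0.001)), (np.float64(0.268), np.float64(0.064)), (np.float64(0.268), np.float64(0.062)), (np.float64(0.268), np.float64(0.063)), (np.float64(0.268), np.float64(0.062)), (np.float64(0.263), np.float64(0.04))]
221 [(np.float64(0.235), np.float64(0.0)), (np.float64(0.263), np.float64(0.064)), (np.float64(0.263), np.float64(0.062)), (np.float64(0.263), np.float64(0.063)), (np.float64(0.264), np.float64(0.063)), (np.float64(0.257), np.float64(0.04))]
229 [(np.float64(0.228), np.float64(-0.001)), (np.float64(0.269), np.float64(0.091)), (np.float64(0.27), np.float64(0.091)), (np.float64(0.268), np.float64(0.08
[... 2423 characters left out ...]
np.float64(0.131)), (np.float64(0.27), np.float64(0.155)), (np.float64(0.284), np.float64(0.174))]
317 [(np.float64(0.279), np.float64(0.175)), (np.float64(0.28), np.float64(0.173)), (np.float64(0.212), np.float64(0.08)), (np.float64(0.213), np.float64(0.08)), (np.float64(0.281), np.float64(0.174)), (np.float64(0.282), np.float64(0.174))]
325 [(np.float64(0.279), np.float64(0.177)), (np.float64(0.28), np.float64(0.177)), (np.float64(0.28), np.float64(0.177)), (np.float64(0.281), np.float64(0.178)), (np.float64(0.281), np.float64(0.178)), (np.float64(0.281), np.float64(0.177))]
[ -0.  -62.9  -8.6 -23.7  -0.   -0.1  -0. ] [ 0.20596479  0.25136718 -0.25424402] [0.48930041 0.25930647 0.04823067]
```

The fingers' visible end is at z≈0.09, with the button at z 0.063, while the TCP reads 0.048. No force has been felt either, so the real tips are roughly 3–4 cm higher than the reading. Laterally they agree. I'll go down by feel.

```bash
python3 -m creep '[[0,0,0.1,0,0],[0,0,0.1,0,0],[0,0,0,0,0]]'; python3 -m creep '[[0,0,0.1,0,0],[0,0,0,0,0]]'; python3 - <<'E'
from h import *
im=grab('wrist','w2'); c=cloud(im)
for v in range(190,262,4): print(v,[tuple(c[v,u].round(3)[1:].tolist()) for u in(245,254,258,261,268)])
E
```

```text
clock: 8.9
position: [0.4891, 0.2591, 0.04]
ee_rot: [-2.128, -2.311, 0.001]
force: [0.1, 0.8, 0.4]
width: 0.005
gripper_force: 0.0
clock: 9.15
position: [0.4892, 0.2592, 0.0361]
ee_rot: [-2.128, -2.311, 0.001]
force: [-0.6, 0.2, 0.6]
width: 0.004
gripper_force: 0.0
190 [(0.281, 0.051), (0.282, 0.053), (0.282, 0.053), (0.282, 0.051), (0.282, 0.053)]
194 [(0.279, 0.053), (0.28, 0.053), (0.28, 0.052), (0.28, 0.052), (0.28, 0.052)]
198 [(0.277, 0.052), (0.277, 0.053), (0.277, 0.053), (0.277, 0.052), (0.278, 0.053)]
202 [(0.275, 0.053), (0.275, 0.053), (0.275, 0.052), (0.275, 0.053), (0.276, 0.054)]
206 [(0.272, 0.052), (0.275, 0.06), (0.275, 0.059), (0.275, 0.059), (0.275, 0.059)]
210 [(0.272, 0.059), (0.273, 0.061), (0.273, 0.061), (0.274, 0.063), (0.274, 0.063)]
214 [(0.271, 0.063), (0.271, 0.063), (0.272, 0.063), (0.272, 0.062), (0.272, 0.062)]
218 [(0.269, 0.062), (0.269, 0.063), (0.269, 0.062), (0.27, 0.063), (0.27, 0.064)]
222 [(0.266, 0.062), (0.267, 0.063), (0.267, 0.063), (0.267, 0.062), (0.268, 0.062)]
226 [(0.264, 0.062), (0.269, 0.075), (0.265, 0.062), (0.265, 0.061), (0.27, 0.075)]
230 [(0.269, 0.08), (0.27, 0.08), (0.268, 0.077), (0.269, 0.077), (0.27, 0.08)]
234 [(0.295, 0.147), (0.269, 0.085), (0.268, 0.082), (0.268, 0.082), (0.27, 0.086)]
238 [(0.295, 0.148), (0.268, 0.087), (0.268, 0.086), (0.268, 0.086), (0.27, 0.09)]
242 [(0.295, 0.151), (0.268, 0.092), (0.268, 0.091), (0.269, 0.092), (0.27, 0.095)]
246 [(0.295, 0.154), (0.268, 0.096), (0.268, 0.095), (0.268, 0.095), (0.27, 0.097)]
250 [(0.295, 0.157), (0.268, 0.1), (0.268, 0.099), (0.269, 0.1), (0.294, 0.154)]
254 [(0.296, 0.16), (0.268, 0.103), (0.268, 0.102), (0.268, 0.102), (0.293, 0.154)]
258 [(0.295, 0.161), (0.268, 0.107), (0.268, 0.107), (0.268, 0.107), (0.293, 0.155)]
```

View pics/w2.png

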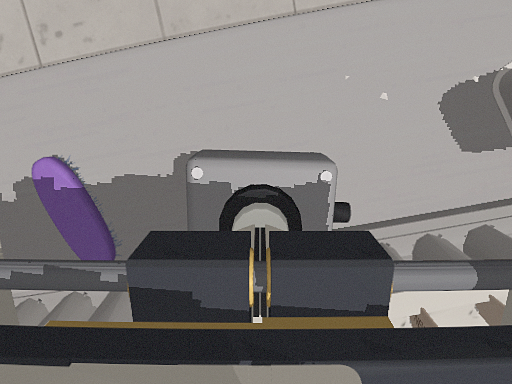

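The tips now show at z≈0.075 against a TCP reading of 0.036, so the offset is +0.038. Contact should come at a reading of about 0.025.

```bash
python3 -m creep '[[0,0,0.1,0,0],[0,0,0.1,0,0],[0,0,0,0,0]]'; python3 -m creep '[[0,0,0.1,0,0],[0,0,0,0,0]]'; python3 -m creep '[[0,0,0.05,0,0],[0,0,0,0,0]]'; python3 -m creep '[[0,0,0.05,0,0],[0,0,0,0,0]]'
```

```text
clock: 9.57
position: [0.4892, 0.2592, 0.028]
ee_rot: [-2.128, -2.311, 0.001]
force: [-0.4, 0.4, 0.1]
width: 0.008
gripper_force: 0.0
clock: 9.82
position: [0.4896, 0.2596, 0.0244]
ee_rot: [2.128, 2.311, 0.0]
force: [-0.6, -0.2, 2.3]
width: 0.004
gripper_force: 1.1
clock: 10.07
position: [0.4896, 0.2595, 0.0225]
ee_rot: [2.128, 2.311, 0.001]
force: [0.4, 0.5, 4.0]
width: 0.004
gripper_force: 1.7
clock: 10.32
position: [0.4896, 0.2595, 0.0205]
ee_rot: [2.128, 2.311, 0.001]
force: [-0.7, -0.1, 4.9]
width: 0.004
gripper_force: 2.3
```

Contact is made and the offset is about 0.038. I'll press to the stop and then release.

```bash
python3 -m creep '[[0,0,0.05,0,0],[0,0,0,0,0]]'; python3 -m creep '[[0,0,0.05,0,0],[0,0,0,0,0]]'; python3 -m creep '[[0,0,0.05,0,0],[0,0,0,0,0]]'
```

```text
clock: 10.58
position: [0.4897, 0.2596, 0.0198]
ee_rot: [2.127, 2.311, 0.001]
force: [-3.1, -2.6, 19.4]
width: 0.003
gripper_force: 9.8
clock: 10.82
position: [0.4899, 0.2597, 0.0193]
ee_rot: [2.126, 2.31, 0.002]
force: [-9.2, -7.2, 39.6]
width: 0.006
gripper_force: 19.8
clock: 11.08
position: [0.49, 0.2597, 0.0189]
ee_rot: [2.125, 2.309, 0.002]
force: [-15.0, -10.9, 59.1]
width: 0.006
gripper_force: 29.8
```

```bash
python3 -m creep '[[0,0,-0.3,0,0],[0,0,-0.9,0,0],[0,0,-1,0,0],[0,0,-1,0,0],[-0.2,0,-1,0,0],[-0.9,-0.1,0,0,0],[-0.9,-0.1,0,0,0],[-0.9,-0.2,0,0,0],[-0.9,-0.2,0,0,0],[-0.9,-0.2,0,0,0],[-0.9,-0.2,0,0,0],[-0.9,-0.2,0,0,0]]'; python3 -m creep '[[-0.9,-0.1,0,0,0],[-0.9,-0.1,0,0,0],[-0.9,-0.1,0,0,0],[-0.9,-0.1,0,0,0],[-0.9,-0.1,0,0,0],[-0.9,-0.1,0,0,0],[-0.9,-0.1,0,0,0],[-0.7,-0.1,0,0,0],[0,0,0,0,0],[0,0,0,0,0]]'
python3 - <<'E'
from h import *
im=grab('wrist','w3')
E
```

```text
clock: 12.58
position: [0.4623, -0.0051, 0.1821]
ee_rot: [-2.128, -2.311, 0.001]
force: [0.7, -0.3, -0.2]
width: 0.005
gripper_force: 0.0
clock: 13.82
position: [0.4541, -0.2844, 0.1821]
ee_rot: [-2.126, -2.311, -0.0]
force: [0.5, 0.9, 0.2]
width: 0.003
gripper_force: 0.0
```

View pics/w3.png

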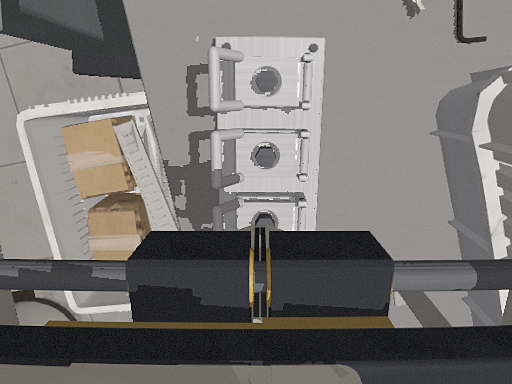

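The wrist picture shows the left bolt at (266,81), the middle bolt at (265,156), the right bolt partly hidden at (264,220), and the left bar along column 214 (rows 47–110).

```bash
python3 - <<'E'
from h import *
im=np.load('w3.npz'); g=im['pixels'].astype(int).mean(2)
out=[]
for u,v in((266,81),(265,156)):
    m=np.zeros(g.shape,bool); m[v-17:v+17,u-17:u+17]=g[v-17:v+17,u-17:u+17]<125
    n,l,s,c=cv2.connectedComponentsWithStats(m.astype(np.uint8)); i=1+s[1:,4].argmax(); print(s[i],c[i])
    out.append(plane(im,[c[i]],.058)[0]); print(out[-1].round(4), cloud(im)[v,u].round(4))
d=out[0]-out[1]; print(np.linalg.norm(d),np.degrees(np.arctan2(-d[0],d[1])))
print('bars',plane(im,[(214,78),(217,158)],.074).round(4)); c=cloud(im); print(c[78,212:217].round(3),c[158,213:220].round(3))
E
```

```text
[250  70  30  26 426] [265.57042254  81.62676056]
[ 0.4512 -0.1981  0.058 ] [ 0.4515 -0.1975  0.0572]
[250 142  29  27 459] [264.49455338 155.66448802]
[ 0.456  -0.2654  0.058 ] [ 0.4565 -0.2655  0.0595]
0.06750542689785569 4.152758369241896
bars [[ 0.4067 -0.1995  0.074 ]
 [ 0.4129 -0.2685  0.074 ]]
[[ 0.406 -0.2    0.08 ]
 [ 0.407 -0.2    0.079]
 [ 0.407 -0.2    0.08 ]
 [ 0.408 -0.2    0.078]
 [ 0.409 -0.2    0.078]] [[ 0.41  -0.268  0.077]
 [ 0.411 -0.268  0.08 ]
 [ 0.412 -0.268  0.079]
 [ 0.412 -0.268  0.078]
 [ 0.413 -0.268  0.078]
 [ 0.414 -0.268  0.079]
 [ 0.415 -0.268  0.078]]
```

```bash
python3 -m creep '[[0.8,0,0,0,0],[0.8,0,0,0,0],[0.6,0.1,0,0,0],[0,0,0.9,0,0],[0,0,0.9,0,0],[0,0,0.9,0,0],[0,0,0.7,0,0],[0,0,0.3,0,0],[0,0,0.1,0,0],[0,0,0,0,0]]'; python3 -m creep '[[0,0,0.05,0,0],[0,0,0.05,0,0],[0,0,0,0,0]]'
```

```text
clock: 15.12
position: [0.4516, -0.1972, 0.0311]
ee_rot: [2.127, 2.311, 0.001]
force: [-0.2, -0.0, 0.1]
width: -0.0
gripper_force: 0.0
clock: 15.5
position: [0.451, -0.1974, 0.0265]
ee_rot: [2.128, 2.311, -0.0]
force: [-0.7, 0.5, 0.5]
width: 0.004
gripper_force: 0.0
```

```bash
python3 -m creep '[[0,0,0.1,0,0],[0,0,0,0,0]]'|grep -E 'pos|force'; python3 -m creep '[[0,0,0.05,0,0],[0,0,0,0,0]]'|grep -E 'pos|force'; python3 -m creep '[[0,0,0.05,0,0],[0,0,0,0,0]]'|grep -E 'pos|force'
```

```text
position: [0.451, -0.1973, 0.0222]
force: [-0.3, -0.3, -0.3]
gripper_force: 0.0
position: [0.451, -0.1974, 0.0206]
force: [-3.0, 1.9, 4.6]
gripper_force: 3.0
position: [0.4512, -0.1975, 0.02]
force: [-7.5, 1.4, 27.1]
gripper_force: 13.1
```

Left bolt: 27 N within about 1 mm, so it is firm. Middle next.

```bash
python3 -m creep '[[0,0,-0.5,0,0],[0,0,-0.5,0,0],[-0.8,0,0,0,0],[-0.95,0,0,0,0],[0,0,0.5,0,0],[0,0,0.3,0,0],[0,0,0.1,0,0],[0,0,0,0,0]]'|grep -E 'pos|force'; python3 -m creep '[[0,0,0.05,0,0],[0,0,0,0,0]]'|grep -E 'pos|force'; python3 -m creep '[[0,0,0.05,0,0],[0,0,0,0,0]]'|grep -E 'pos|force'
```

```text
position: [0.4567, -0.2664, 0.0224]
force: [0.0, 0.5, 0.4]
gripper_force: 0.0
position: [0.4573, -0.2669, 0.021]
force: [-0.0, 1.7, 4.3]
gripper_force: 2.3
position: [0.4575, -0.267, 0.0201]
force: [-5.5, 3.9, 20.4]
gripper_force: 10.3
```

Middle is firm too, so the right bolt should be the loose one. I'll confirm it.

```bash
python3 -m creep '[[0,0,-0.5,0,0],[0,0,-0.5,0,0],[-0.8,0,0,0,0],[-0.95,0,0,0,0],[0,0,0.5,0,0],[0,0,0.3,0,0],[0,0,0.1,0,0],[0,0,0,0,0]]'|grep -E 'pos|force'; python3 -m creep '[[0,0,0.05,0,0],[0,0,0,0,0]]'|grep -E 'pos|force'; python3 -m creep '[[0,0,0.05,0,0],[0,0,0.05,0,0],[0,0,0,0,0]]'|grep -E 'pos|force'; python3 -m creep '[[0,0,0.05,0,0],[0,0,0,0,0]]'|grep -E 'pos|force|clock'
```

```text
position: [0.4627, -0.3363, 0.0225]
force: [-0.6, -0.1, -0.6]
gripper_force: 0.0
position: [0.463, -0.3368, 0.0208]
force: [0.1, 1.0, 0.8]
gripper_force: 0.4
position: [0.4629, -0.3369, 0.0165]
force: [1.4, -0.0, 2.6]
gripper_force: 1.0
clock: 19.62
position: [0.463, -0.3369, 0.0149]
force: [0.1, 1.6, 7.4]
gripper_force: 3.7
```

The right bolt sinks about 6 mm at 1–3 N, so it is the loose one. I'll rise and back off to view its bar.

```bash
python3 -m creep '[[0,0,-0.5,0,0],[0,0,-0.9,0,0],[0,0,-0.9,0,0],[0,0,-0.6,0,0.35],[-0.8,-0.5,0,0,0.35],[-0.8,-0.6,0,0,0.35],[0,0,0,0,0.35],[0,0,0,0,0.35]]'
python3 - <<'E'
from h import *
im=grab('wrist','w4')
E
```

```text
clock: 20.62
position: [0.4238, -0.4038, 0.1301]
ee_rot: [-2.127, -2.31, -0.0]
force: [0.4, 0.2, 1.2]
width: 0.348
gripper_force: 0.0
```

View pics/w4.png

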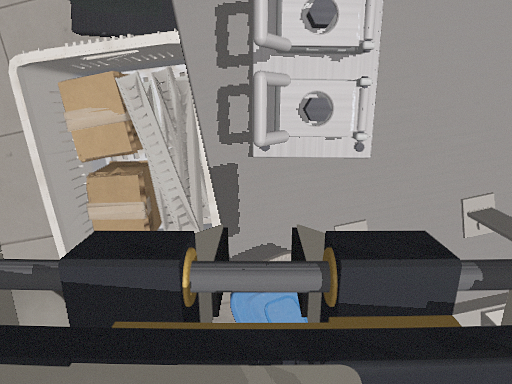

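The right cap's bar lies along column 261 (rows 72–146, centre about 108), and its bolt is at (317,108). The tub is below the gripper at (268,308).

```bash
python3 - <<'E'
from h import *
im=np.load('w4.npz'); c=cloud(im)
B=plane(im,[(261,108),(261,72),(261,146)],.074); print(B.round(4)); b=plane(im,[(317,108)],.058)[0]; print(b, c[108,256:267].round(3), c[108,317])
p=readout.observe()['position']; d=B[0]-p; t=np.radians(94.7)
print(p,'units',(d@[np.cos(t),np.sin(t),0])/.04,(d@[np.sin(t),-np.cos(t),0])/.04)
# visible finger tips
for u,v in((224,240),(226,232),(294,240),(294,232),(224,300)): print(u,v,c[v,u].round(3))
E
```

```text
[[ 0.4184 -0.3393  0.074 ]
 [ 0.4163 -0.3145  0.074 ]
 [ 0.4207 -0.3667  0.074 ]]
[ 0.46144811 -0.33603583  0.058     ] [[ 0.415 -0.339  0.079]
 [ 0.416 -0.339  0.079]
 [ 0.416 -0.339  0.079]
 [ 0.417 -0.339  0.08 ]
 [ 0.418 -0.339  0.08 ]
 [ 0.418 -0.339  0.08 ]
 [ 0.419 -0.339  0.079]
 [ 0.42  -0.339  0.078]
 [ 0.42  -0.339  0.079]
 [ 0.421 -0.339  0.077]
 [ 0.422 -0.339  0.077]] [ 0.4613204  -0.33602664  0.05876574]
[ 0.42437141 -0.40324875  0.13020187] units 1.6064308225242108 -0.018211682253687418
224 240 [ 0.406 -0.396  0.184]
226 232 [ 0.406 -0.396  0.173]
294 240 [ 0.438 -0.394  0.18 ]
294 232 [ 0.439 -0.394  0.172]
224 300 [ 0.339 -1.117 -0.855]
```

```bash
python3 -m creep '[[0.8,0,0,0,0.35],[0.8,0,0,0,0.35],[0,0,0.9,0,0.35],[0,0,0.9,0,0.35],[0,0,0.6,0,0.35],[0,0,0.25,0,0.35],[0,0,0,0,0.35]]'; python3 -m creep '[[0,0,0,0,0],[0,0,0,0,0],[0,0,0,0,0],[0,0,0,0,0],[0,0,0,0,0],[0,0,0,0,0]]' 10
```

```text
clock: 21.55
position: [0.419, -0.3397, 0.0243]
ee_rot: [-2.126, -2.312, -0.0]
force: [-1.1, -0.5, 0.1]
width: 0.352
gripper_force: 0.0
clock: 22.3
position: [0.4184, -0.3408, 0.0245]
ee_rot: [-2.128, -2.311, 0.001]
force: [-2.4, -0.7, 2.8]
width: 0.102
gripper_force: 10.0
```

```bash
python3 -m creep '[[0,0.085,-0.205,0,0],[0,0,0,0,0],[0,0.105,-0.19,0,0],[0,0,0,0,0],[0,0.125,-0.185,0,0],[0,0,0,0,0]]'; python3 -m creep '[[0,0.14,-0.17,0,0],[0,0,0,0,0],[0,0.16,-0.15,0,0],[0,0,0,0,0]]'
```

```text
clock: 23.05
position: [0.4301, -0.3399, 0.0482]
ee_rot: [-2.128, -2.31, 0.003]
force: [-7.2, -2.9, 3.8]
width: 0.103
gripper_force: 10.0
clock: 23.55
position: [0.441, -0.3391, 0.0613]
ee_rot: [-2.127, -2.308, 0.005]
force: [-11.7, -1.9, 12.5]
width: 0.106
gripper_force: 10.0
```

```bash
python3 -m creep '[[0,-0.03,-0.04,0,0],[0,0,0,0,0]]'; python3 -m creep '[[0,0.175,-0.14,0,0],[0,0,0,0,0]]'; python3 - <<'E'
from h import *
a=[]
for n,(u,v) in(('scene',(250,140)),('side',(240,125))):
    im=grab(n,n+'5'); a.append(cv2.resize(im['pixels'][v:v+85,u:u+85],None,fx=4.6,fy=4.6,interpolation=cv2.INTER_CUBIC))
cv2.imwrite('pics/c5.png',np.hstack(a))
E
```

```text
clock: 23.8
position: [0.4422, -0.3389, 0.0625]
ee_rot: [2.127, 2.311, -0.0]
force: [-4.1, -3.5, 2.3]
width: 0.105
gripper_force: 10.0
clock: 24.05
position: [0.4491, -0.3384, 0.0684]
ee_rot: [2.128, 2.311, -0.001]
force: [-5.4, -3.0, 5.7]
width: 0.106
gripper_force: 10.0
```

View pics/c5.png

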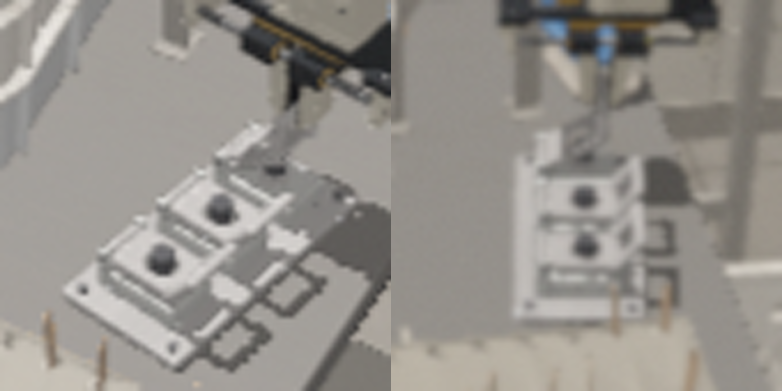

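The crops show the right cap lifted in the fingers, with the other two shut. I'll continue along the arc, slightly outward.

```bash
python3 -m creep '[[0,0.175,-0.14,0,0],[0,0,0,0,0],[0,0.19,-0.12,0,0],[0,0,0,0,0]]'; python3 -m creep '[[0,0.2,-0.1,0,0],[0,0,0,0,0],[0,0,0,0,0]]'
```

```text
clock: 24.65
position: [0.4647, -0.337, 0.0785]
ee_rot: [2.126, 2.311, 0.001]
force: [-1.4, -5.0, 1.9]
width: 0.104
gripper_force: 10.0
clock: 25.02
position: [0.4718, -0.3364, 0.0819]
ee_rot: [2.127, 2.311, 0.0]
force: [-1.1, -3.3, -1.3]
width: 0.105
gripper_force: 10.0
```

```bash
python3 -m creep '[[0,0,0,0,0],[0,0,0,0,0],[0,0,0,0,0],[0,0,0,0,0]]'; python3 - <<'E'
from h import *
a=[]
for n,(u,v) in(('scene',(250,130)),('side',(240,115))):
    im=grab(n,n+'6'); a.append(cv2.resize(im['pixels'][v:v+85,u:u+85],None,fx=4.6,fy=4.6,interpolation=cv2.INTER_CUBIC))
cv2.imwrite('pics/c6.png',np.hstack(a))
E
```

```text
clock: 25.52
position: [0.4717, -0.3364, 0.0819]
ee_rot: [2.128, 2.311, 0.0]
force: [0.1, -5.5, -1.0]
width: 0.108
gripper_force: 10.0
```

View pics/c6.png

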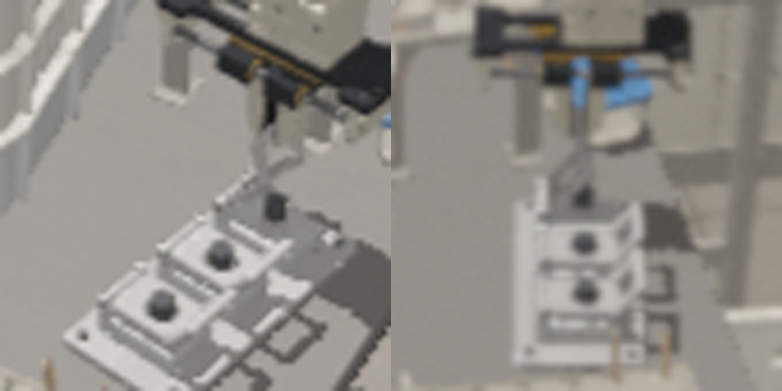

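The right cap stands steeply open in the fingers with its bolt exposed. The other two are shut and the arm is still, so I'm handing in.

```bash
python3 -c "from cell import sign_off; print(sign_off())"
```

```text
the job is handed in; nothing more can be done
None
```

The job is handed in: I pressed and released the stop button and tapped all three bolts. The right bolt was the loose one, and its cap is held about 0.85 rad open (estimated from how far the fingers moved) with the other two caps shut.

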